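# Close a suppository mould with its knurled nut

### The arm

A 6-joint arm with a two-finger parallel gripper is mounted at the origin on a cart in front of the work surface, level with it; the furniture and walls round the work are solid. World frame = base frame: x ahead of the robot, y to its left, z up, the work surface at z = 0. Lengths are in m, angles in rad, forces in N, time in s.
With the tool pointing down it reaches from about 0.3 to 0.825 m from the base axis. Payload 5.4 kg.
Tool frame: the origin (TCP) lies at the very end of the fingers, on their centre line; the grasp point (between the pads) lies 19 mm behind it; z points along the fingers, x is the direction in which the jaws open and shut, and the axes are right-handed (so a half turn about z gives the same grasp; the last joint's range is limited). The gripper opens to 92 mm and grips with 3 to 60 N. Pads are 20 mm wide; open, the fingers measure 128 mm over their backs; the gripper's body (75 mm by 189 mm) begins 69 mm behind the grasp point.
Start: joints at [1, 0.158, 1.597, -0, 1.386, -0.21], TCP at [0.203, 0.538, 0.215] pointing down, gripper open.
Joint ranges: [-2.91, 2.91], [-0.94, 2.29], [0.18, 2.7], [-1.29, 4.43], [0.17, 2.64], [-3, 3]. Speed limits (rad/s): [2.57, 2.57, 3.14, 3.14, 3.14, 3.14].

### API

Orientations are given as a rotation vector (axis times angle).
In Python, from workcell import bot gives the robot as it stands. Calls block until the motion is done:
- bot.goto(position, orientation): joint-space move of the TCP to a pose.
- bot.line_to(position, rot=None, max_speed=0.15): straight line of the TCP; rot=None keeps the orientation; max_speed is the mean speed in m/s.
- bot.set_joints(angles): joint-space move.
- bot.set_gripper(opening, newtons=None): opening from 0.0 (shut) to 1.0 (fully open); newtons is the grip in N (None keeps the last); returns when the fingers have stopped.
- bot.hold(seconds).
- bot.inverse_kinematics(position, orientation): joint angles nearest the present ones, or None.
- bot.read_camera(name): name is "side" or "top" or "wrist"; returns a dict with "pixels" (400x640x3 uint8, blue, green, red), "fx", "fy", "cx", "cy" (pixels), "R" (3x3) and "t" (3): a world point X has camera coordinates R X + t. Camera axes: x right, y down, z forward; pixel columns grow to the right and rows downward; lengths in m; the calibration is good to about 2 mm. A picture is of the moment at which its call begins. There is no depth.
A pose or a line that the arm cannot do raises bot.MotionError and nothing moves.
- bot.job_done(): hands the job in, once; it reports no verdict.
Readings, each from a call of its own:
- bot.current_clock(): time.
- bot.current_joints(): joint angles.
- bot.current_joint_vel(): joint speeds.
- bot.current_effort(): joint torques, N m.
- bot.current_ee_pos(): TCP position.
- bot.current_tool_rot(): TCP orientation.
- bot.current_contact_force(): force on the tool from outside, world axes, zero at the start.
- bot.current_ft_torque(): the same for the moment, N m.
- bot.current_opening(): opening from 0.0 (shut) to 1.0 (fully open).
Only numpy, scipy, OpenCV 4.12 (cv2) and the standard library are available. Lean on these libraries where they do the work, as an engineer would, in place of code of your own. Each camera call takes 0.05 s, during which the arm holds its last target. There are 200 camera calls.

### The job

Close the suppository mould: put the loose brass nut on the upright threaded stud of the mould and screw it down clockwise until it has drawn the two mould halves together with no gap left. Stop there, just finger-tight, because forcing the nut further bruises the mould; then let go of it and leave the other things on the worktop alone.

Things in the scene. Friction and masses are not known exactly. Their poses are not given: they have to be found in the camera images.
- nut: loose brass nut standing upright on the worktop, 34 mm high: a flange 46 mm across and 6 mm high at the bottom, above it a knurled round grip 38 mm across; a 21 mm bore runs right through. Its thread begins 6 mm above its underside. Origin: centre of its underside, z up along the bore; x points to a small red dot on its top face. 0.14 kg
- mould: aluminium suppository mould lying flat in a black steel stand fixed to the worktop, 100 x 216 mm, long side along y; the stud stands upright through its middle. Origin: centre of the stand's underside, on the stud's axis, at worktop height; z up. Six cavity mouths are on the -x side
- mould_top: upper mould half, an aluminium slab 62 x 166 x 18 mm that can only slide straight up and down on two guide pins, whose ends stand up to 4.5 mm above its upper face. Origin: centre of its underside. Springs hold it 3 mm above the lower half: the origin is 35 mm above the worktop when open, 32 mm when the halves meet
- seat (a point): centre of the upper face of the steel seat (48 mm across, 3 mm high) that the upper half carries round the stud; the nut's underside comes to bear on it. 56 mm above the worktop when open, 53 mm when the halves meet. The springs push the nut up with 4 N at first, 25 N when the halves meet; then the force climbs steeply, and above 60 N the mould is bruised
- stud_tip (a point): top of the steel stud, on its axis, 92 mm above the worktop. The stud is 16 mm across, with a bullet nose that tapers over the top 9 mm. The nut drops freely over it until the threads meet
- thread_top (a point): point on the stud's axis at the upper end of its thread, 67 mm above the worktop. Right-handed two-start round thread, 20 mm across: one turn clockwise seen from above lowers the nut 12 mm. The nut's underside is 57 to 64 mm above the worktop where the threads meet, so 0.5 to 1.3 turns shut the mould. The thread holds the nut wherever it is let go
- notebook: black notebook lying at the right, 148 x 110 x 16 mm; origin: centre of its underside
- beaker: empty clear beaker standing behind the work, 55 mm across and 70 mm high; origin: centre of its underside

How it is judged:
On the way, in this order (a step that is already met when the one before it is completed fails the run):
1. the nut stands upright on the stud, down to its thread (z of nut in the frame of mould below 0.0655 m and horizontal distance between nut and mould below 0.003 m and angle between nut's own z axis and vertical below 0.12 rad), for 0.2 s.
2. the nut has drawn the mould halves together (z of mould_top in the frame of mould below 0.0324 m and contact force between nut and mould_top above 15 N), for 0.2 s.
At the end, for the whole second after the job is handed in: The nut sits upright on the stud, screwed down on the seat, within 3 mm of the stud's axis, and holds the upper mould half down so that less than 0.4 mm of gap is left between the halves; the nut is at rest (all of step 2 and z of nut in the frame of mould below 0.0545 m and horizontal distance between nut and mould below 0.003 m and angle between nut's own z axis and vertical below 0.06 rad and linear speed of nut below 0.01 m/s); the robot touches nothing.
It fails at once if the nut is forced: it presses on the upper mould half with more than 60 N (contact force between nut and mould_top above 60 N).
It fails at once if the beaker or the notebook is moved by more than 30 mm (distance of any of beaker, notebook from where it was at the start of the episode above 0.03 m).
It also fails if it takes over 72 s, if anything falls off the work surface, if the arm or the gripper's body presses on something with over 40 N, if the wrist force passes 120 N, or if a joint passes its speed limit or range.

## Working session

There is one attempt and no reset: what is moved stays moved. The work goes in short steps, each a Python script; the robot and the scene stay as the last script left them, time stands still between calls to the robot, and variables do not carry over. Pictures are saved under pics/ and viewed, about 8 in all and at most 12, crops included, and the job is handed in when it is done.

```bash
mkdir -p pics; ls; cat > h.py <<'E'
import numpy as np, cv2
from workcell import bot
def ray(c,u,v):
    R=np.array(c["R"]);t=np.array(c["t"])
    d=R.T@np.array([(u-c["cx"])/c["fx"],(v-c["cy"])/c["fy"],1.]);return -R.T@t,d
def onz(c,u,v,z):
    o,d=ray(c,u,v);return o+d*(z-o[2])/d[2]
def proj(c,X):
    p=np.array(c["R"])@np.array(X)+np.array(c["t"]);return c["fx"]*p[0]/p[2]+c["cx"],c["fy"]*p[1]/p[2]+c["cy"]
E
python3 - <<'E'
from h import *
for n in ["top","side"]:
    c=bot.read_camera(n);cv2.imwrite(f"pics/{n}0.png",c["pixels"]);print(n,c["fx"],c["cx"],c["cy"],-np.array(c["R"]).T@c["t"],np.array(c["R"]).round(2).tolist())
print(bot.current_clock(),bot.current_tool_rot(),bot.current_opening())
E
```

```text
pics
top 379.79739258356915 321.5331852818792 201.96194390040674 [ 0.46799655 -0.15486867  1.31871967] [[-0.01, -1.0, -0.01], [-1.0, 0.01, -0.08], [0.08, 0.01, -1.0]]
side 497.52950198667105 325.15447772037953 205.0884603465055 [0.39020729 0.87810202 0.84634668] [[-0.99, -0.16, 0.0], [-0.1, 0.59, -0.8], [0.13, -0.79, -0.6]]
0.1 [ 2.58338965e+00  1.78642510e+00 -2.40854938e-03] 0.9977586702853759
```

View pics/top0.png

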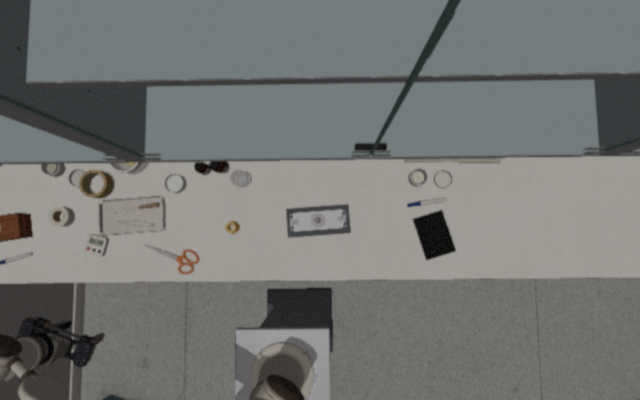

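View pics/side0.png

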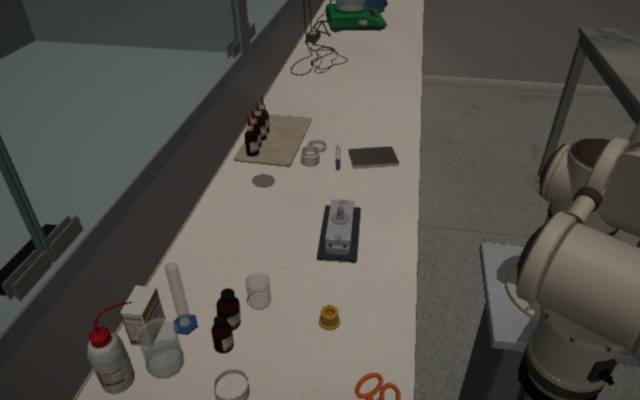

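The top view shows the nut at about (232,227) and the stud at (318,220). The notebook is at (434,235) and the scissors at (180,258), both clear of the work. The side view shows the nut at (329,317) and the stud tip at about (341,203).

```bash
python3 - <<'E'
from h import *
c=bot.read_camera("top");p=c["pixels"]
h=cv2.cvtColor(p,cv2.COLOR_BGR2HSV);m=cv2.inRange(h,(15,110,60),(35,255,255));m[:, :215]=0;m[:,250:]=0
v,u=np.nonzero(m);print("nut px",(u.min()+u.max())/2,(v.min()+v.max())/2,len(u))
n=onz(c,(u.min()+u.max())/2,(v.min()+v.max())/2,.02);print("nut",n)
s=onz(c,318,220,.06);print("stud",s)
g=cv2.inRange(h,(0,0,0),(179,255,90));g[:,:270]=0;g[:,370:]=0;g[:195]=0;g[245:]=0
r=cv2.minAreaRect(cv2.findNonZero(g));print(r, onz(c,*r[0],.02))
b=cv2.boxPoints(r);print([onz(c,*q,.02)[:2].round(3).tolist() for q in b])
# look at the nut from above
from scipy.spatial.transform import Rotation as Ro
q0=bot.current_joints()
def down(a): return (Ro.from_euler('z',a)*Ro.from_euler('x',np.pi)).as_rotvec()
for X in (n,s):
  for a in np.arange(-3,3.2,.5):
    q=bot.inverse_kinematics([X[0],X[1],.2],down(a)); print(round(a,2), None if q is None else np.round(q,2))
w=bot.read_camera("wrist");p0=bot.current_ee_pos();R0=Ro.from_rotvec(bot.current_tool_rot()).as_matrix()
Rw=np.array(w["R"]);print("cam in tool",R0.T@(-Rw.T@w["t"]-p0),(Rw@R0).round(2).tolist(),w["fx"])
E
```

```text
nut px 232.0 227.0 80
nut [0.49453026 0.17043819 0.02      ]
stud [ 0.51407568 -0.12529329  0.06      ]
((317.699951171875, 220.3657989501953), (27.965614318847656, 61.519100189208984), 85.48600769042969) [ 0.51430042 -0.12331663  0.02      ]
[[0.555, -0.015], [0.569, -0.225], [0.474, -0.231], [0.46, -0.022]]
-3.0 None
-2.5 [0.1  0.03 1.76 0.   1.35 2.6 ]
-2.0 [0.1  0.03 1.76 0.   1.35 2.1 ]
-1.5 [ 0.1   0.03  1.76 -0.    1.35  1.6 ]
-1.0 [ 0.1   0.03  1.76 -0.    1.35  1.1 ]
-0.5 [0.1  0.03 1.76 0.   1.35 0.6 ]
0.0 [ 0.1   0.03  1.76 -0.    1.35  0.1 ]
0.5 [ 0.1   0.03  1.76  0.    1.35 -0.4 ]
1.0 [ 0.1   0.03  1.76 -0.    1.35 -0.9 ]
1.5 [ 0.1   0.03  1.76 -0.    1.35 -1.4 ]
2.0 [ 0.1   0.03  1.76 -0.    1.35 -1.9 ]
2.5 [ 0.1   0.03  1.76  0.    1.35 -2.4 ]
3.0 [ 0.1   0.03  1.76  0.    1.35 -2.9 ]
-3.0 [-0.47  0.05  1.74  0.    1.35  2.53]
-2.5 [-0.47  0.05  1.74 -0.    1.35  2.03]
-2.0 [-0.47  0.05  1.74 -0.    1.35  1.53]
-1.5 [-0.47  0.05  1.74 -0.    1.35  1.03]
-1.0 [-0.47  0.05  1.74 -0.    1.35  0.53]
-0.5 [-0.47  0.05  1.74  0.    1.35  0.03]
0.0 [-0.47  0.05  1.74 -0.    1.35 -0.47]
0.5 [-0.47  0.05  1.74  0.    1.35 -0.97]
1.0 [-0.47  0.05  1.74 -0.    1.35 -1.47]
1.5 [-0.47  0.05  1.74  0.    1.35 -1.97]
2.0 [-0.47  0.05  1.74  0.    1.35 -2.47]
2.5 [-0.47  0.05  1.74  0.    1.35 -2.97]
3.0 [-0.47  0.05  1.74  0.    1.35  2.82]
cam in tool [-0.00041423 -0.0736628  -0.17064603] [[1.0, -0.0, 0.0], [0.0, 0.96, -0.26], [-0.0, 0.26, 0.96]] 277.69744357203757
```

```bash
cat >> h.py <<'E'
from scipy.spatial.transform import Rotation as Ro
def down(a): return (Ro.from_euler('z',a)*Ro.from_euler('x',np.pi)).as_rotvec()
A=2.4
E
python3 - <<'E'
from h import *
ims=[]
for nm,X,z in (("stud",(.514,-.124),.19),("nut",(.4945,.1704),.13)):
    bot.goto([*X,z],down(A)); bot.hold(.3)
    w=bot.read_camera("wrist");print(nm,bot.current_clock(),bot.current_ee_pos(),proj(w,[*X,.092 if nm=="stud" else .034]))
    ims.append(w["pixels"]);np.savez(nm,**w)
cv2.imwrite("pics/w1.png",cv2.resize(np.vstack(ims),(480,600),interpolation=cv2.INTER_AREA))
E
```

```text
stud 3.1417 [ 0.51405171 -0.12380643  0.19000078] (np.float64(317.97113857227873), np.float64(200.61248832847667))
nut 4.6417 [0.49477138 0.1698371  0.13011978] (np.float64(318.913185290648), np.float64(201.53721798010054))
```

View pics/w1.png

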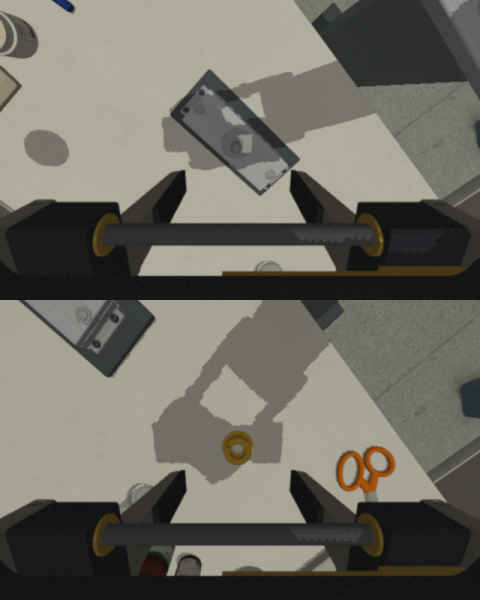

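In the wrist views the stud is at about (313,193) and the nut at about (316,197), both in full-size pixels. Both match the predicted positions closely. Next I'll refine them.

```bash
python3 - <<'E'
from h import *
n=np.load("nut.npz");h=cv2.cvtColor(n["pixels"],cv2.COLOR_BGR2HSV);m=cv2.inRange(h,(15,110,40),(35,255,255))
m[260:]=0;m[:150]=0;m[:,:270]=0;m[:,360:]=0
k=cv2.findNonZero(m);x,y,w,hh=cv2.boundingRect(k);print(x,y,w,hh,onz(n,x+w/2-.5,y+hh/2-.5,.015))
s=np.load("stud.npz")
a=cv2.resize(n["pixels"][160:240,270:370],None,fx=6,fy=6,interpolation=cv2.INTER_CUBIC)[:290]
b=cv2.convertScaleAbs(cv2.resize(s["pixels"][160:240,270:370],None,fx=6,fy=6,interpolation=cv2.INTER_CUBIC),alpha=1.3)
cv2.imwrite("pics/s1.png",b);cv2.imwrite("pics/n1.png",a)
E
```

```text
296 175 42 45 [0.49652249 0.16896383 0.015     ]
```

View pics/s1.png

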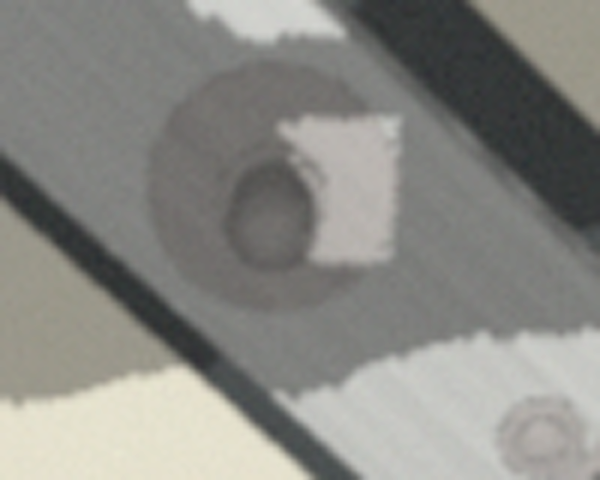

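```bash
python3 - <<'E'
from h import *
n=np.load("nut.npz");s=np.load("stud.npz")
R=Ro.from_rotvec(down(A)).as_matrix();ty=R[:,1]
u=296+20.5
print("top", onz(n,u,174.5,.001)+ty*.023, "bot",onz(n,u,219.5,.034)-ty*.019, "mid x", onz(n,u,197,.006))
print("seat",onz(s,315.3,191,.056),"studtip",onz(s,315.2,160+228/6,.089))
t=np.load("stud.npz");print("tool y",ty)
E
```

```text
top [0.49737899 0.16989083 0.001     ] bot [0.49626966 0.1687229  0.034     ] mid x [0.49814049 0.17068859 0.006     ]
seat [ 0.5152779  -0.12692656  0.056     ] studtip [ 0.51477362 -0.12730343  0.089     ]
tool y [6.75463181e-01 7.37393716e-01 1.50760709e-16]
```

View pics/n1.png

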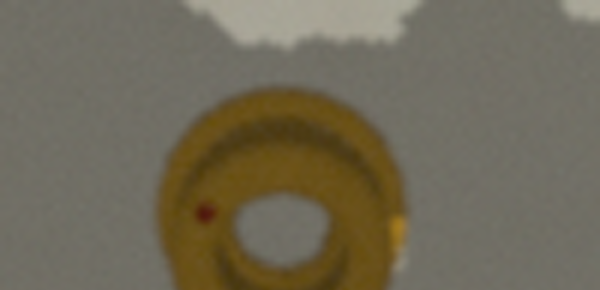

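The crop shows the nut upright with its red dot at the left, and its outline agrees from both edges: nut (0.4968, 0.1693), stud (0.515, -0.127). Now I'll grasp it.

```bash
python3 - <<'E'
from h import *
N=[.4968,.1693]
bot.line_to([*N,.06]);bot.line_to([*N,.009],max_speed=.06)
bot.set_gripper(0,20);o=bot.current_opening();print("open mm",o*92,bot.current_contact_force())
bot.line_to([*N,.16])
bot.goto([.515,-.127,.15],down(A));bot.hold(.3)
print(bot.current_clock(),bot.current_contact_force(),bot.current_ft_torque(),bot.current_joints().round(2) if hasattr(bot.current_joints(),'round') else bot.current_joints(),bot.current_ee_pos())
w=bot.read_camera("wrist");s=bot.read_camera("side");np.savez("wh",**w)
cv2.imwrite("pics/w2.png",np.vstack([cv2.resize(w["pixels"][140:290,220:420],(600,300)*1) ,cv2.resize(s["pixels"][130:230,240:440],(600,300))]))
E
```

```text
open mm 37.880602328987614 [-1.54750184  0.68052896  0.53264869]
9.7167 [-0.188624    0.61964713 -1.49249186] [ 0.06746383  0.02370118 -0.0123605 ] [-0.47  0.1   1.79  0.    1.25 -2.87] [ 0.51517241 -0.12621132  0.15005141]
```

View pics/w2.png

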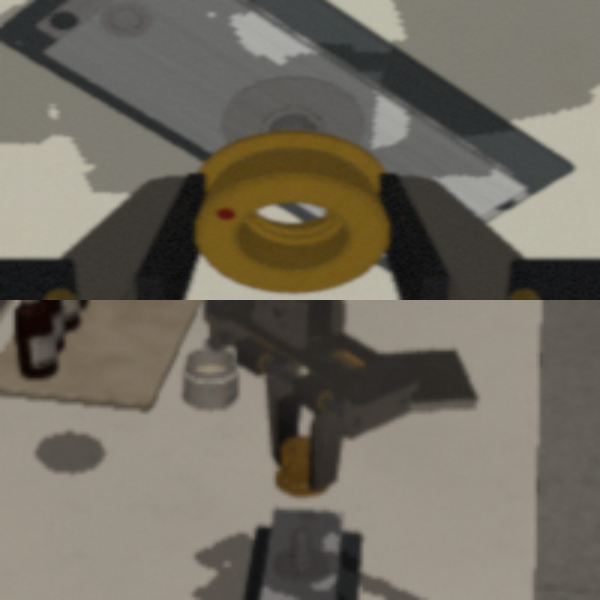

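The nut is held upright and lines up with the seat along the jaw direction (crop x 292 against 293). I'll check its offset along tool y, then lower it with a force guard.

```bash
python3 - <<'E'
from h import *
w=np.load("wh.npz");R=Ro.from_rotvec(down(A)).as_matrix();ty=R[:,1]
p=np.array(bot.current_ee_pos())
c=onz(w,317.5,286,.175)-ty*.019;d=R.T@(c-p);print("nut off tool xy",d[:2])
f0=np.array(bot.current_contact_force())
x,y=.515,-.127
bot.line_to([x,y,.106],max_speed=.08)
for z in np.arange(.104,.0655,-.002):
    bot.line_to([x,y,z],max_speed=.03);bot.hold(.08)
    f=np.array(bot.current_contact_force())-f0
    e=np.array(bot.current_ee_pos());print(round(z,4),e.round(4),f.round(1))
    if f[2]>6 or np.hypot(*f[:2])>12: break
print(bot.current_clock())
E
```

```text
nut off tool xy [-0.0004896 -0.0002189]
0.104 [ 0.5152 -0.1271  0.1043] [ 1.   0.1 -0.1]
0.102 [ 0.515  -0.127   0.1019] [ 0.5 -0.6  0.1]
0.1 [ 0.515  -0.127   0.0999] [ 0.2  0.5 -0.8]
0.098 [ 0.515  -0.127   0.0979] [ 1.3 -0.1  0.2]
0.096 [ 0.515 -0.127  0.096] [ 0.9 -0.1 -0.5]
0.094 [ 0.515 -0.127  0.094] [ 0.   0.  -0.9]
0.092 [ 0.515 -0.127  0.092] [ 0.5  0.6 -0.7]
0.09 [ 0.515  -0.127   0.0899] [0.6 0.6 0.2]
0.088 [ 0.515  -0.127   0.0879] [ 1.   1.1 -1.1]
0.086 [ 0.515 -0.127  0.086] [0.2 0.6 0.6]
0.084 [ 0.515 -0.127  0.084] [ 0.   0.7 -0.3]
0.082 [ 0.515 -0.127  0.082] [ 0.2  0.7 -1.3]
0.08 [ 0.515 -0.127  0.08 ] [ 0.2  0.1 -0.1]
0.078 [ 0.515 -0.127  0.078] [ 0.6  0.9 -0.2]
0.076 [ 0.515 -0.127  0.076] [ 0.4 -0.2  0.9]
0.074 [ 0.515  -0.127   0.0739] [ 1.4 -0.   0.7]
0.072 [ 0.515  -0.127   0.0719] [ 1.2  1.2 -0.6]
0.07 [ 0.515 -0.127  0.07 ] [0.1 1.8 0.3]
0.068 [ 0.5154 -0.1269  0.0693] [-1.9  2.8  9.1]
16.85
```

Threads met at TCP z ≈ 0.0695, so the nut's underside is at about 0.060 and roughly 0.6 turn is expected. That fits within joint 6's travel. I'll let the nut settle, regrasp lightly, and turn while following the pitch.

```bash
cat > turn.py <<'E'
from h import *
def avg(n=6):
    F=[];T=[]
    for _ in range(n):
        F.append(bot.current_contact_force());T.append(bot.current_ft_torque());bot.hold(.015)
    return np.mean(F,0),np.mean(T,0)
def yaw():
    R=Ro.from_rotvec(bot.current_tool_rot()).as_matrix();return np.arctan2(R[1,0],R[0,0])
def turn(x,y,z0,a0,th0,th1,step,fz0,tz0,stopT):
    th=th0
    while th<th1-1e-6:
        th=min(th+step,th1)
        bot.line_to([x,y,z0-.012*th/2/np.pi],down(a0-th),max_speed=.02)
        f,t=avg();e=bot.current_ee_pos()
        print(round(th,2),"z",round(e[2],4),"yaw",round((a0-yaw()+.5)%(2*np.pi)-.5,3),"F",(f-fz0).round(1),"Tz",round(t[2]-tz0,3),"t",round(bot.current_clock(),1))
        if abs(t[2]-tz0)>stopT or abs(f-fz0).max()>25: print("STOP");break
    return th
E
python3 - <<'E'
from turn import *
x,y,z0=.515,-.127,.0695
bot.line_to([x,y,z0],max_speed=.02)
bot.set_gripper(.55);bot.hold(.2)
w=bot.read_camera("wrist");cv2.imwrite("pics/w3.png",w["pixels"][140:400,120:520])
f0,t0=avg();print("free",f0,t0,bot.current_clock())
bot.set_gripper(0,15);f,t=avg();print("gripped",bot.current_opening()*92,f-f0,t-t0)
np.savez("z",f0=f0,t0=t0)
turn(x,y,z0,A,0,1.2,.3,f0,t0[2],.25)
E
```

```text
free [0.02528243 0.04803292 0.10363759] [ 0.08654355  0.0340924  -0.02350327] 17.8417
gripped 38.66450290800517 [ 1.73062673 -1.44569939  1.79644641] [-0.29965875 -0.33990962  0.02920274]
0.3 z 0.0694 yaw 0.298 F [ 1.5 -2.7  3.8] Tz 0.006 t 18.8
0.6 z 0.0687 yaw 0.598 F [ 0.2 -2.9  5.2] Tz 0.017 t 19.4
0.9 z 0.0682 yaw 0.898 F [-0.3 -2.7  5.3] Tz -0.009 t 19.9
1.2 z 0.0676 yaw 1.198 F [-1.4 -2.5  6.6] Tz -0.027 t 20.5
```

View pics/w3.png

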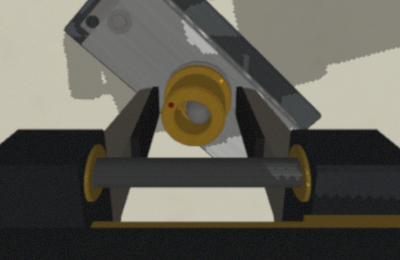

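The nut is seated on the thread with the stud in its bore at about crop (200,112). It is following the turn with small forces, so I'll continue.

```bash
python3 - <<'E'
from turn import *
d=np.load("z.npz");f0,t0=d["f0"],d["t0"]
turn(.515,-.127,.0699,A,1.2,3.0,.3,f0,t0[2],.2)
s=bot.read_camera("side");w=bot.read_camera("wrist")
cv2.imwrite("pics/w4.png",np.vstack([cv2.resize(w["pixels"][140:290,220:420],(600,300)) ,cv2.resize(s["pixels"][160:260,240:440],(600,300))]))
E
```

```text
1.5 z 0.0671 yaw 1.498 F [-2.3 -1.9  6.7] Tz -0.032 t 21.0
1.8 z 0.0667 yaw 1.798 F [-3.1 -0.5  9. ] Tz 0.032 t 21.6
2.1 z 0.0664 yaw 2.098 F [-3.3 -0.1 10.4] Tz 0.051 t 22.1
2.4 z 0.0658 yaw 2.398 F [-2.3  1.1 10.8] Tz 0.054 t 22.7
2.7 z 0.0652 yaw 2.698 F [-1.8  1.6  9.9] Tz 0.034 t 23.2
3.0 z 0.0647 yaw 2.998 F [-0.8  1.9 10.1] Tz 0.054 t 23.8
```

View pics/w4.png

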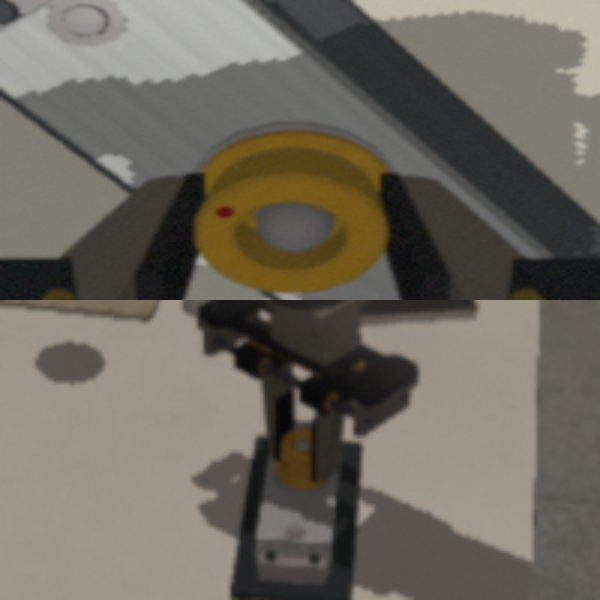

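The red dot is still at the same place between the jaws, so the grip is not slipping. The nut sits just above the seat. I'll ease the downward preload and continue in smaller steps, watching torque.

```bash
python3 - <<'E'
from turn import *
d=np.load("z.npz");f0,t0=d["f0"],d["t0"]
bot.line_to([.515,-.127,.0707-.012*3/2/np.pi],max_speed=.02);f,t=avg();print((f-f0).round(1),(t-t0).round(3))
turn(.515,-.127,.0707,A,3.0,4.0,.125,f0,t0[2],.17)
E
```

```text
[0.1 1.6 6.5] [0.279 0.227 0.055]
3.12 z 0.0648 yaw 3.123 F [0.3 1.9 6.8] Tz 0.01 t 24.6
3.25 z 0.0646 yaw 3.248 F [0.1 1.6 7.2] Tz 0.007 t 25.0
3.38 z 0.0645 yaw 3.373 F [0.2 2.  7.4] Tz 0.017 t 25.4
3.5 z 0.0642 yaw 3.498 F [0.5 1.6 7. ] Tz 0.02 t 25.7
3.62 z 0.0641 yaw 3.623 F [0.9 1.8 7.1] Tz -0.015 t 26.1
3.75 z 0.0638 yaw 3.749 F [1.  1.9 7.2] Tz 0.011 t 26.5
3.88 z 0.0637 yaw 3.874 F [0.5 1.3 6.8] Tz 0.004 t 26.9
4.0 z 0.0634 yaw 3.999 F [0.8 1.5 6.7] Tz 0.008 t 27.2
```

```bash
cat >> turn.py <<'E'
def dot():
    w=bot.read_camera("wrist");p=w["pixels"][200:300,280:360].astype(int)
    m=(p[...,2]>60)&(p[...,2]>2.2*p[...,1]);v,u=np.nonzero(m);return (u.mean()+280,v.mean()+200,len(u)) if len(u) else None
E
python3 - <<'E'
from turn import *
d=np.load("z.npz");f0,t0=d["f0"],d["t0"]
im=cv2.imread("pics/w4.png")[:300];m=(im[...,2].astype(int)>60)&(im[...,2]>2.2*im[...,1].astype(int));v,u=np.nonzero(m);print("w4",u.mean()/3+220,v.mean()/2+140)
print("dot",dot())
th=4.0
for k in range(3):
    th=turn(.515,-.127,.0707,A,th,th+.15,.075,f0,t0[2],.17);print("dot",dot())
w=bot.read_camera("wrist");s=bot.read_camera("side");
cv2.imwrite("pics/w5.png",np.vstack([cv2.resize(w["pixels"][140:290,220:420],(600,300)) ,cv2.resize(s["pixels"][190:240,290:390],(600,300),interpolation=cv2.INTER_CUBIC)]))
E
```

```text
w4 294.87106918238993 245.93867924528303
dot (np.float64(294.8888888888889), np.float64(246.27777777777777), 18)
4.08 z 0.0633 yaw 4.074 F [1.3 1.5 6.6] Tz 0.019 t 27.6
4.15 z 0.0631 yaw 4.149 F [0.7 1.5 6.5] Tz 0.025 t 28.0
dot (np.float64(294.77777777777777), np.float64(246.5), 18)
4.23 z 0.063 yaw 4.224 F [0.5 1.1 6.6] Tz 0.006 t 28.4
4.3 z 0.0628 yaw 4.299 F [0.9 1.4 6.6] Tz 0.038 t 28.7
dot (np.float64(294.77777777777777), np.float64(246.5), 18)
4.38 z 0.0627 yaw 4.374 F [1.2 1.5 6.2] Tz 0.036 t 29.1
4.45 z 0.0626 yaw 4.449 F [1.5 1.2 6. ] Tz -0.013 t 29.5
dot (np.float64(294.89473684210526), np.float64(246.57894736842104), 19)
```

View pics/w5.png

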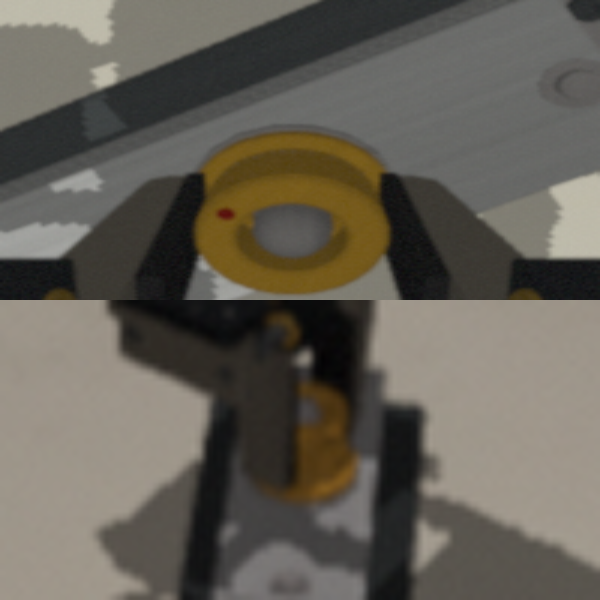

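The dot is still fixed in angle, but it has moved about 0.6 px, which suggests the nut slid up slightly in the grip. The steady Fz of about 7 N fits friction slip at 15 N of grip. The springs have produced no clear torque yet, so the nut is probably only reaching the seat now. I'll grip firmer, relieve z, and turn in small steps.

```bash
python3 - <<'E'
from turn import *
d=np.load("z.npz");f0,t0=d["f0"],d["t0"]
h=np.load("wh.npz")["pixels"][200:300,280:360].astype(int);m=(h[...,2]>60)&(h[...,2]>2.2*h[...,1]);v,u=np.nonzero(m);print("w2 dot",u.mean()+280,v.mean()+200,len(u))
th=4.45;z=bot.current_ee_pos()[2]
for dz in (.0005,.001,.0015):
    bot.line_to([.515,-.127,.0622+dz],max_speed=.01);f,t=avg(10);print(dz,bot.current_ee_pos()[2].round(4),(f-f0).round(1),"Tz",(t-t0)[2].round(3),"dot",dot())
    if (f-f0)[2]<1.5: break
bot.set_gripper(0,25)
z0=.0622+dz+.012*th/2/np.pi;print("z0",z0)
turn(.515,-.127,z0,A,th,th+.5,.1,f0,t0[2],.12)
E
```

```text
w2 dot 294.7894736842105 246.6315789473684 19
0.0005 0.0628 [4.3 3.2 2.9] Tz 0.0 dot (np.float64(294.77777777777777), np.float64(246.5), 18)
0.001 0.0629 [5.4 2.8 0.7] Tz -0.02 dot (np.float64(294.77777777777777), np.float64(246.5), 18)
z0 0.0716988739611072
4.55 z 0.0627 yaw 4.55 F [4.8 2.1 0.9] Tz -0.017 t 31.1
4.65 z 0.0626 yaw 4.65 F [4.9 2.1 0.7] Tz -0.054 t 31.5
4.75 z 0.0625 yaw 4.747 F [4.9 2.4 1.1] Tz -0.054 t 31.8
4.85 z 0.0623 yaw 4.847 F [4.8 2.5 1.2] Tz -0.045 t 32.2
4.95 z 0.0622 yaw 4.947 F [4.5 2.  1.4] Tz -0.072 t 32.5
```

The dot matches the pre-contact grasp, so the nut is about 9 mm below the TCP. That puts its underside near 0.0532, close to shut, but the torque reading is ambiguous. As an independent check I'll let go (the thread holds the nut) and gently touch the slab with closed fingertips: 50 mm if shut, 53 mm if open.

```bash
python3 - <<'E'
from turn import *
x,y=.515,-.127
bot.set_gripper(.6);f,t=avg(10);print("released",f.round(2),t.round(3))
bot.line_to([x,y,.125],max_speed=.2)
w=bot.read_camera("wrist");cv2.imwrite("pics/w6.png",cv2.resize(w["pixels"][160:260,260:380],None,fx=5,fy=5,interpolation=cv2.INTER_CUBIC))
P=[x+.003,y-.044]
bot.set_gripper(0,10)
bot.goto([*P,.10],down(0));bot.line_to([*P,.0555],max_speed=.06);bot.hold(.2)
f0,t0=avg(10)
for z in np.arange(.0545,.0470,-.0005):
    bot.line_to([*P,z],max_speed=.02);f,_=avg(5);e=bot.current_ee_pos();print(round(z,4),round(e[2],5),(f-f0).round(1))
    if (f-f0)[2]>12: break
bot.line_to([*P,.11],max_speed=.2);print(bot.current_clock())
E
```

```text
released [-0.26  0.23  0.08] [ 0.062  0.131 -0.011]
0.0545 0.05447 [ 0.   0.4 -0. ]
0.054 0.054 [0.5 0.1 0.1]
0.0535 0.05349 [0.2 0.3 0.1]
0.053 0.05298 [ 0.5 -0.  -0.1]
0.0525 0.0525 [ 0.4  0.1 -0. ]
0.052 0.05196 [ 0.   0.1 -0.1]
0.0515 0.05147 [ 0.3  0.1 -0.1]
0.051 0.05098 [0.1 0.1 0.1]
0.0505 0.05063 [ 0.1 -0.   1.1]
0.05 0.05054 [-1.6  0.8  5.3]
0.0495 0.05044 [-2.7  1.5  8.3]
0.049 0.05031 [-4.4  1.7 11. ]
0.0485 0.05031 [-5.7  3.1 14.6]
42.825
```

View pics/w6.png

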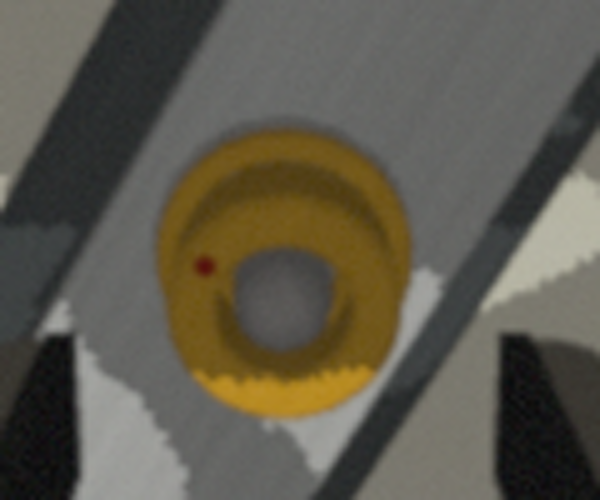

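The touch puts the slab top at 50.3–50.6 mm, so the halves are nearly shut with about 0.3–0.6 mm of gap left. The nut sits upright and centred on the stud. It needs roughly 0.2–0.3 rad more, so I'll regrasp and finish in tiny steps with a torque limit.

```bash
python3 - <<'E'
from turn import *
x,y,z=.515,-.127,.0622;a=1.3
bot.set_gripper(.6);bot.goto([x,y,.125],down(a));bot.line_to([x,y,z],max_speed=.08);bot.hold(.2)
f0,t0=avg(12);bot.set_gripper(0,25);f,t=avg(12);print("grip",(f-f0).round(1),(t-t0).round(3));np.savez("z2",f0=f0,t0=t0)
print(bot.current_clock())
def avg2(): return avg(14)
import turn as T;T.avg=avg2
T.turn(x,y,z,a,0,.20,.05,f0,t0[2],.12)
E
```

```text
grip [1.4 5.  0.6] [ 0.879 -0.274 -0.078]
46.8
0.05 z 0.0622 yaw 0.05 F [1.7 5.3 0.4] Tz -0.008 t 47.3
0.1 z 0.0621 yaw 0.1 F [1.7 5.  0.4] Tz 0.026 t 47.8
0.15 z 0.062 yaw 0.15 F [1.8 4.9 0.5] Tz 0.022 t 48.2
0.2 z 0.0619 yaw 0.199 F [2.1 4.9 0.5] Tz 0.03 t 48.7
```

```bash
python3 - <<'E'
from turn import *
import turn as T
d=np.load("z2.npz");f0,t0=d["f0"],d["t0"]
o=T.avg;T.avg=lambda:o(16)
print("dot",dot())
T.turn(.515,-.127,.0622,1.3,.2,.32,.03,f0,t0[2],.065)
print("dot",dot())
E
```

```text
dot (np.float64(324.25), np.float64(279.375), 16)
0.23 z 0.0619 yaw 0.229 F [2.1 4.9 1. ] Tz 0.151 t 49.3
STOP
dot (np.float64(324.4), np.float64(279.4), 15)
```

Torque jumped from 0.03 to 0.15 N m within 0.03 rad, which is the steep rise expected when the halves meet. I'll stop there, release, and confirm with one more light touch.

```bash
python3 - <<'E'
from turn import *
x,y=.515,-.127
bot.set_gripper(.6);bot.line_to([x,y,.125],max_speed=.2)
P=[x+.003,y-.044]
bot.set_gripper(0,10);bot.goto([*P,.10],down(0));bot.line_to([*P,.052],max_speed=.06);bot.hold(.15);f0,_=avg(8)
for z in np.arange(.0510,.0480,-.0005):
    bot.line_to([*P,z],max_speed=.02);f,_=avg(5);e=bot.current_ee_pos();print(round(z,4),round(e[2],5),(f-f0).round(1))
    if (f-f0)[2]>7: break
bot.line_to([*P,.16],max_speed=.2)
bot.goto([.45,-.05,.3],down(0));bot.hold(.3)
s=bot.read_camera("side")
cv2.imwrite("pics/s7.png",cv2.resize(s["pixels"][170:270,290:390],(600,600),interpolation=cv2.INTER_CUBIC))
print(bot.current_clock(),bot.current_contact_force())
E
```

```text
0.051 0.05098 [ 0.2  0.  -0.1]
0.0505 0.05049 [ 0.1  0.  -0.1]
0.05 0.05038 [-1.5  0.9  4.9]
0.0495 0.05034 [-3.5  1.5  9.1]
56.5167 [-0.32336628  0.19323229 -0.58657858]
```

View pics/s7.png

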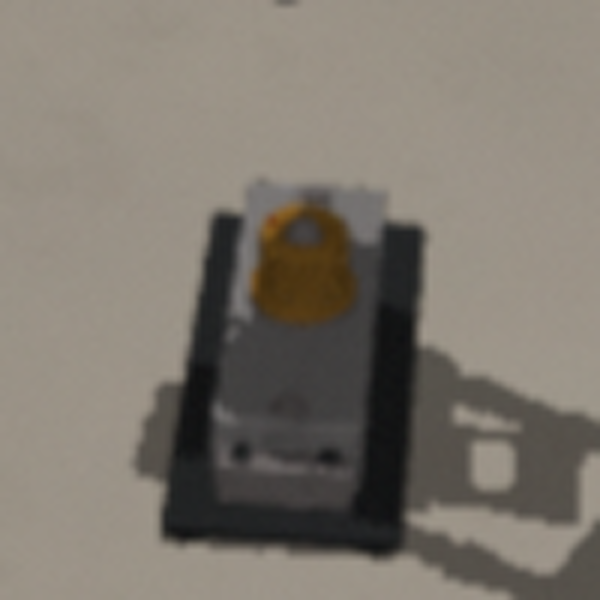

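```bash
python3 -c "
from workcell import bot
bot.job_done();print(bot.current_clock())"
```

```text
the job is handed in; nothing more can be done
the job is handed in; nothing more can be done
```

The nut is on the stud and screwed down, and my checks point to the mould being shut. I handed the job in shortly after 56.5 s on the robot's clock; no verdict is reported.

**What I did:** I lowered the nut over the stud until the threads met, at a nut height of about 60 mm. I turned it 4.95 rad clockwise, then let go and touched the slab lightly to check the gap. I regrasped and turned another 0.23 rad. At that point the torque jumped from 0.03 to 0.15 N m within 0.03 rad, so I stopped, let go and moved the arm clear.

**Last checks:**
- **Nut:** The last picture shows it upright on the stud, down on the seat. The arm was clear and the force reading was about zero.
- **Gap:** The slab top touched at 50.4 mm, down from about 50.55 mm at the previous touch. The nominal value when shut is 50.0 mm.

**Where they disagree or leave doubt:**
- **Height reading:** The final reading is 0.4 mm above nominal, right at the gap limit. I took it as a height offset, because the last 0.23 rad should have lowered the slab by 0.44 mm. It moved only about 0.15 mm, which together with the torque jump suggests the halves had met.
- **Seat force:** I could not measure the force on the seat directly. The 15 N minimum and 60 N maximum are inferred from torque only.
- **Torque signal:** It carried a grip-dependent offset of up to about 0.08 N m, so only the final jump was clear.

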